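# Put a cleaned gas burner back together and try its spark

## Robot

A 6-joint arm with a two-finger parallel gripper is mounted at the origin on a cart in front of the work surface, level with it; the furniture and walls round the work are solid. World frame = base frame: x ahead of the robot, y to its left, z up, the work surface at z = 0. Lengths are in mm, angles in rad, forces in N, time in s.
With the tool pointing down it reaches from about 425 to 1125 mm from the base axis. Payload 14.9 kg.
Tool frame: the origin (TCP) lies midway between the tips of the shut fingers; the grasp point (between the pads) lies 19 mm behind it; z points along the fingers, y is the line along which they close (so a half turn about z gives the same grasp; the last joint's range is limited). The gripper opens to 91 mm and grips with 3 to 60 N. Pads are 32 mm wide; open, the fingers measure 118 mm over their backs; the gripper's body (76 mm by 178 mm) begins 60 mm behind the grasp point.
Start: joints at [-1.263, 0.379, 1.734, -0, 1.028, -0.033], TCP at [233.965, -659.756, 213.932] pointing down, gripper open.
Joint ranges: [-2.77, 2.77], [-0.74, 2.19], [0, 2.66], [-1.06, 4.2], [0.31, 2.87], [-3.08, 3.08]. Speed limits (rad/s): [1.89, 1.89, 2.39, 3.14, 3.14, 3.14].

## Interface

Orientations are given as a unit quaternion [w, x, y, z].
In Python, from cell import robot gives the robot as it stands.
- The arm moves only by the tool play_rows, never from a script. Its argument "targets" is a list of rows, each a list of 7 numbers: the turn, a rotation vector about the tool's x, y, z in rad, then the shift along the tool's x, y, z in m, then the closure, from -1 (fully open) to 1 (shut). A call has 1 to 5 rows; each row is the pose to reach, as a shift and turn from the pose commanded when the call began, along the tool's axes at that moment; what a row does not reach only later rows make up. A row lasts 1/8 s, in which the tool goes at most 62.5 mm and 10.7 degrees, less where a joint would pass 70% of its speed; a pose out of reach is approached as far as the arm can. A call with a gripper value outside its range is refused whole. The fingers move at their own pace and stop on an object; "newtons" is the grip in N (left out, the last holds). Time passes only in rows, so rows that repeat a pose let the fingers close. It gives the time, the measured TCP pose, the force, the opening and the grip force at its end, in the units of the state.
- robot.state(): the state, without advancing time (a new reading comes with each control period).
- robot.read_camera(name): name is "side" or "top" or "wrist"; returns a dict with "pixels" (480x640x3 uint8, blue, green, red), "depth" (480x640 float32, mm along the optical axis (not along the pixel's ray), 0 where there is no reading), "K" (3x3 intrinsics, pixels), "extrinsics" (4x4, takes a point from world to camera coordinates); the wrist camera has in their place "tool_from_camera" (4x4, takes a point from camera to tool coordinates, whose origin is the TCP and whose axes are the flange's). Camera axes: x right, y down, z forward; pixel columns grow to the right and rows downward; lengths in mm; the calibration is good to about 2 mm. A picture is of the moment at which its call begins: read the wrist's pose just before it.
- robot.close_job(): hands the job in; it is judged then, once.
The state is a dict: "t": time; "joints": joint angles; "joint_velocities": joint speeds; "effort": joint torques, N m; "position": TCP position; "tool_rot": TCP orientation; "force": force on the tool from outside, world axes, zero at the start; "torque": the same for the moment, N m; "grip_width": finger opening in mm; "finger_force": force on a finger pad.
Only numpy, scipy, OpenCV 4.12 (cv2) and the standard library are available. Lean on these libraries where they do the work, as an engineer would, in place of code of your own. Each camera call takes 0.05 s, during which the arm holds its last target. There are 200 camera calls.

## Task

The hob has just been washed. First put the loose burner cap back on the bare left-hand burner, lying flat with its tab in the burner's notch and its ear over the igniter, and let go of it. Then put the loose knob back on the bare control stem in front of that burner, turned so that the flat in its bore meets the flat of the shaft, push it fully on and press it right down against the spring as for lighting; finish while still gripping the knob and keeping it pressed down. Do not push the other things on the worktop about.

Things in the scene. Friction and masses are not known exactly. Their poses are not given: they have to be found in the camera images.
- hob: Fixed two-burner steel tabletop gas hob, 300 mm deep (x), 440 mm wide (y), flat top 62 mm above the worktop. Origin: on the worktop under its centre; x to its back, y to its left. Right half complete, with pan support, cap and knob: a model for the left half, leave it. Left half: at x +35, y +105 mm a bare burner; at x -105, y +105 mm a bare control stem.
- burner: The bare left burner head, fixed. Origin: on its axis at the top face of its crown (90 mm above the worktop), where the cap's disc rests. x points level from the axis to the notch. Crown: a ring of 48 mm outer, 34 mm inner diameter, 9 mm deep; the notch cut through its wall at +x is 11 mm wide, 9 mm deep. Below it a 45 mm neck and, 22 mm below the seat, a 70 mm flange.
- igniter (a point): Tip of the igniter, a white 7 mm post that stands just outside the burner's notch, 32 mm from the burner's axis; the tip is 4 mm below the seat.
- cap: Loose dark steel burner cap, about 90 g, 16 mm tall, right way up. Origin: centre of its underside; x along tab and ear, z up. At z 0 to 7 mm a 31 mm round boss and a 7 mm wide tab out to x = 25 mm; at z 7 to 16 mm the 54 mm disc. Seated: boss inside the crown, tab in the notch, x along the burner's x, origin 7 mm below the burner's origin.
- cap_grip (a point): Centre of the cap's disc, on its axis 11 mm above its underside. Pinch the disc across the cap's y (54 mm) with the fingertips reaching no lower than z = 4 mm, 3 mm under the disc: so they clear the crown.
- cap_ear (a point): Outer end of the cap's 9 mm wide ear, which sticks out of the disc along the cap's x to 37 mm from the axis; 10 mm above the underside.
- stem: Bare steel D-shaft of the left tap, upright, 10 mm diameter, with a flat 2 mm from its axis, tip edge slightly chamfered. Origin: on its axis at the tip, 22 mm above the hob's top when not pressed. x points level, out of the flat. Turns stiffly (0.03 N m); may start anywhere from the hob's +x to 70 degrees anticlockwise of it, seen from above. Turn the knob to suit it.
- tap_press (a joint): How far the stem is pressed down: 0 to 0.005 m (right down). A spring pushes it up with 4 N at 0, rising to 8 N at 0.005 m.
- knob: Loose black knob, about 40 g, 34 mm tall, right way up. Origin: centre of its underside, on the bore's axis; x to its nose, z up. Skirt of 44 mm diameter to z = 17 mm. D-bore open below: 11.8 mm diameter, flat 2.9 mm from the axis on the +x side, ceiling at z = 14 mm. Fully on the stem: x along the stem's x, origin 14 mm below the stem's; underside then 8 mm above the hob, 3 mm pressed.
- knob_grip (a point): On the knob's axis, 26 mm above its underside, in the middle of its upright finger bar. The bar stands on the skirt from z = 17 to 34 mm, is 13 mm thick (y) with parallel sides from x = -19 to +13 mm. Pinch it across y.
- knob_nose (a point): Tip of the knob's pointed nose (end of the finger bar, thin pale line on top), 25.5 mm out along the knob's x, 34 mm up.
- pan_support: Bystander: the left burner's pan support, dark bars, 170 mm square, 44 mm tall, set aside on the worktop. Origin: under its centre.
- dish_brush: Bystander: grey dish brush, 269 mm long, 62 mm tall, lying between the robot and the loose parts. Origin: under its middle.
- soap_bottle: Bystander: dark blue dish-soap bottle, 50 mm wide, 151 mm tall. Origin: centre of its underside.
Mind the look-alikes: they are no part of the job. Several things look just like the cap: the one meant starts farthest from the robot's base.

How it is judged (in metres and radians):
On the way, in this order (a step that is already met when the one before it is completed fails the run):
1. the burner cap lies seated on the burner, tab in the notch, and has been let go (z of cap in the frame of burner below -0.005 m and horizontal distance between cap and burner below 0.004 m and x of cap_ear in the frame of burner above 0.03 m and angle between cap's own z axis and vertical below 0.06 rad and contact force between the fingers and cap below 0.1 N), for 0.2 s.
2. the knob is fully on the stem, flat to flat (z of knob in the frame of stem below -0.0115 m and horizontal distance between knob and stem below 0.003 m and x of knob_nose in the frame of stem above 0.022 m), for 0.2 s.
At the end, for the whole second after the job is handed in: Cap level and seated on the burner (5 mm deep, within 4 mm of the axis, ear to the igniter), untouched; knob on the stem (11.5 mm deep, within 3 mm, nose on the flat's side, upright within 0.12 rad), still in the fingers, stem pressed down at least 3.8 of 5 mm (all of step 2 and z of cap in the frame of burner below -0.005 m and horizontal distance between cap and burner below 0.004 m and x of cap_ear in the frame of burner above 0.03 m and angle between cap's own z axis and vertical below 0.06 rad and contact force between the arm and cap below 0.1 N and angle between knob's own z axis and vertical below 0.12 rad and value of joint tap_press above 0.0038 m and contact force between the fingers and knob above 1 N and linear speed of knob below 0.02 m/s); the arm keeps its last pose, push and grip.
It fails at once if a bystander (pan support, brush, soap bottle) is pushed more than 3 cm (distance of any of pan_support, dish_brush, soap_bottle from where it was at the start of the episode above 0.03 m).
It also fails if it takes over 61 s, if anything falls off the work surface, if the arm or the gripper's body presses on something with over 40 N, if the wrist force passes 120 N, or if a joint passes its speed limit or range.

## Working session

There is one attempt and no reset: what is moved stays moved. The work goes in short steps, Python scripts to look and compute and a tool call to move; the robot and the scene stay as the last step left them, time stands still between calls to the robot, and variables do not carry over. Pictures are saved under pics/ and viewed, at most 10 in all, crops included, and the job is handed in when it is done.

Besides the shell and the picture viewer there is one more tool, called after "Call:" as a command line: name --pt "numbers of a row" for each row, then --argument value for the rest. play_rows: Moves the arm, as the interface text tells. Its arguments: {"type":"object","properties":{"targets":{"type":"array","items":{"type":"array","items":{"type":"number"}}},"newtons":{"type":"number"}},"required":["targets"]}

```bash
mkdir -p pics; ls
cat > h.py <<'E'
import numpy as np, cv2, pickle
from cell import robot
def grab(n):
    s=robot.state(); c=robot.read_camera(n); c['state']=s
    pickle.dump(c,open(f'{n}.pkl','wb')); return c
E
python3 - <<'E'
from h import *
s=robot.state(); print(s)
for n in ('side','top'):
    c=grab(n); cv2.imwrite(f'pics/{n}0.png',c['pixels'])
    E=c['extrinsics']; print(n,c['K'].round(1).tolist(),E.round(3).tolist(),(-E[:3,:3].T@E[:3,3]).round())
E
```

```text
pics
{'t': 0.0, 'joints': array([-1.26333839e+00,  3.79418146e-01,  1.73479090e+00,  3.00055019e-05,
        1.02851394e+00, -3.32842558e-02]), 'joint_velocities': array([ 1.93273409e-03, -5.90044191e-04, -6.35282629e-05,  1.51229415e-03,
        1.10396073e-03,  4.10438313e-04]), 'effort': array([ 1.65875081e-03, -7.63729191e+01, -4.34368408e+01,  6.50317012e-02,
        4.23903158e-02, -6.43019598e-05]), 'position': array([ 233.81845704, -659.36094157,  213.27654708]), 'tool_rot': array([-5.61621149e-04,  9.85523073e-01,  1.69540419e-01, -6.45091821e-05]), 'force': array([ 0.15353174, -0.09136245,  0.05161652]), 'torque': array([-0.01385078, -0.00583131, -0.00935139]), 'finger_force': 0.0, 'grip_width': 91.0325656868759}
side [[466.6, 0.0, 323.6], [0.0, 466.6, 236.0], [0.0, 0.0, 1.0]] [[-0.948, -0.317, -0.0, 528.268], [-0.167, 0.501, -0.849, 149.125], [0.269, -0.805, -0.528, 1088.985], [0.0, 0.0, 0.0, 1.0]] [233. 969. 702.]
top [[573.5, 0.0, 318.0], [0.0, 573.5, 246.4], [0.0, 0.0, 1.0]] [[-0.025, -1.0, 0.002, 68.673], [-0.99, 0.025, -0.142, 566.522], [0.142, -0.005, -0.99, 1288.929], [0.0, 0.0, 0.0, 1.0]] [ 379.   61. 1356.]
```

View pics/top0.png

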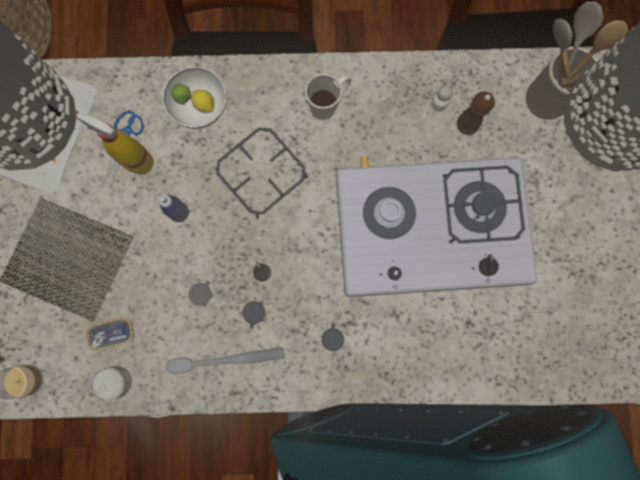

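View pics/side0.png

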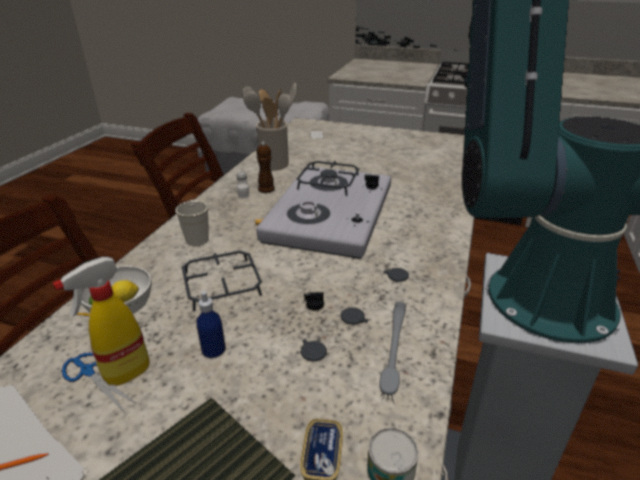

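Top view: cap look-alikes at (200,293), (254,313) and (333,339). The first is farthest from the base (base projects to about (349,498)), so it fits the description. The loose knob is at (262,271), bare burner (389,212), stem (394,273). Next I confirm it in an enlarged crop and measure.

```bash
cat >> h.py <<'E'
def load(n): return pickle.load(open(f'{n}.pkl','rb'))
def R_of(q):
    from scipy.spatial.transform import Rotation as R
    return R.from_quat(np.roll(q,-1)).as_matrix()
def campose(c):
    """R,t camera->world"""
    if 'extrinsics' in c:
        E=c['extrinsics']; return E[:3,:3].T,-E[:3,:3].T@E[:3,3]
    T=c['tool_from_camera']; R=R_of(c['state']['tool_rot'])
    return R@T[:3,:3], R@T[:3,3]+c['state']['position']
def ray(c,uv,z):
    R,t=campose(c); uv=np.atleast_2d(uv).astype(float)
    d=np.c_[uv,np.ones(len(uv))]@np.linalg.inv(c['K']).T@R.T
    return t+d*((z-t[2])/d[:,2])[:,None]
def proj(c,P):
    R,t=campose(c); p=(np.atleast_2d(P)-t)@R@c['K'].T
    return p[:,:2]/p[:,2:]
E
python3 - <<'E'
from h import *
c=load('top'); im=c['pixels']
for n,uv,z in [('capA',(200,293),16),('capB',(254,313),16),('capC',(333,339),16),('knob',(262,271),34),('burner',(389,211),90),('stem',(394,273),84),('brush',(230,360),30),('bottle',(165,203),151)]:
    p=ray(c,uv,z)[0]; print(n,p.round(),np.hypot(p[0],p[1]).round())
# hob corners
for uv in [(338,169),(520,158),(535,286),(347,295)]: print('hob',ray(c,uv,62)[0].round())
a=cv2.resize(im[255:330,175:275],None,fx=5,fy=5,interpolation=cv2.INTER_CUBIC)
b=cv2.resize(im[180:300,340:420],None,fx=3.125,fy=3.125,interpolation=cv2.INTER_CUBIC)
cv2.imwrite('pics/crop1.png',np.hstack([a,b]))
print(a.shape,b.shape)
w=grab('wrist'); print(w['K'],w['tool_from_camera'].round(3))
E
```

```text
capA [469. 332.  16.] 575.0
capB [419. 207.  16.] 467.0
capC [355.  25.  16.] 356.0
knob [515. 185.  34.] 547.0
burner [ 637. -107.   90.] 646.0
stem [ 498. -113.   84.] 510.0
brush [314. 261.  30.] 408.0
bottle [654. 381. 151.] 757.0
hob [746.   3.  62.]
hob [ 761. -422.   62.]
hob [ 462. -433.   62.]
hob [453.  -8.  62.]
(375, 500, 3) (375, 250, 3)
[[342.76065179   0.         317.19611992]
 [  0.         342.76065179 238.25876119]
 [  0.           0.           1.        ]] [[   0.      -0.956   -0.293   84.037]
 [   1.      -0.       0.       0.305]
 [  -0.      -0.293    0.956 -170.899]
 [   0.       0.       0.       1.   ]]
```

View pics/crop1.png

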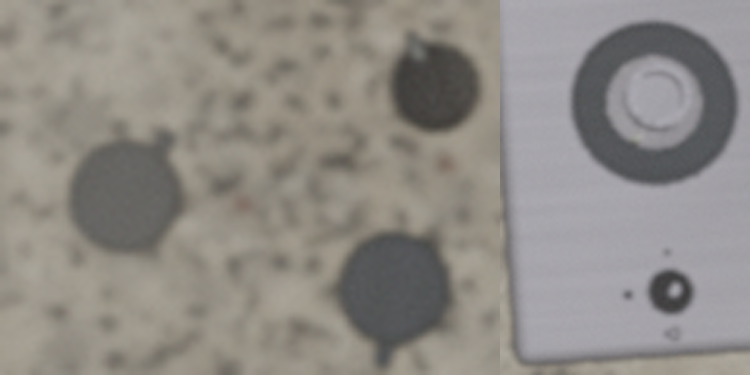

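The crop shows cap A (crop (125,196)), with its ear pointing up-right (about -35° in world). The knob is at crop (435,87), nose up-left (about 27°). Burner and stem flats need a closer look. Cap A at r=575 is the farthest, so it is the one meant. I fly over the burner on the way to it.

Call:
play_rows --pt "0 0 0 0.042 -0.044 0.002 -1" --pt "0 0 0 0.083 -0.087 0.004 -1" --pt "0 0 0 0.125 -0.131 0.006 -1" --pt "0 0 0 0.166 -0.174 0.008 -1" --pt "0 0 0 0.208 -0.218 0.01 -1"

```text
t: 0.78
position: [357.5, -383.0, 203.8]
tool_rot: [0.0, 0.986, 0.169, 0.0]
force: [0.7, 0.2, 0.7]
grip_width: 90.9
finger_force: 0.0
```

Call:
play_rows --pt "0 0 0.068 0.042 -0.044 0.002 -1" --pt "0 0 0.136 0.083 -0.087 0.004 -1" --pt "0 0 0.204 0.125 -0.131 0.006 -1" --pt "0 0 0.272 0.166 -0.174 0.008 -1" --pt "0 0 0.34 0.207 -0.218 0.01 -1"

```text
t: 1.4
position: [479.9, -108.3, 194.0]
tool_rot: [0.0, 1.0, -0.001, 0.0]
force: [0.3, -1.6, 0.0]
grip_width: 91.6
finger_force: 0.0
```

Call:
play_rows --pt "0 0 0 0 0 0 -1" --pt "0 0 0 0 0 0 -1"

```text
t: 1.65
position: [479.2, -110.2, 193.8]
tool_rot: [0.0, 1.0, 0.001, -0.0]
force: [-0.7, -0.3, -0.8]
grip_width: 91.1
finger_force: 0.0
```

Run:
```python
from h import *
c=grab('wrist'); s=c['state']; print(s['t'],s['position'],s['tool_rot'])
im=c['pixels']
pb=proj(c,[637,-107,90])[0]; ps=proj(c,[497,-113,84])[0]; print(pb,ps)
def crop(p,r,k): 
    x,y=np.round(p).astype(int); x0=max(x-r,0);y0=max(y-r,0); print('origin',x0,y0,'scale',k); return cv2.resize(im[y0:y0+2*r,x0:x0+2*r],(400,400),interpolation=cv2.INTER_CUBIC)
cv2.imwrite('pics/w1.png',np.hstack([crop(pb,50,4),crop(ps,40,5)]))
```

```text
1.65 [ 479.1625963  -110.19965796  193.79745384] [ 2.05034307e-05  9.99999390e-01  1.08911239e-03 -1.84425486e-04]
[312.85632672  23.49785659] [320.33776355 215.75663145]
origin 263 0 scale 4
origin 280 176 scale 5
```

View pics/w1.png

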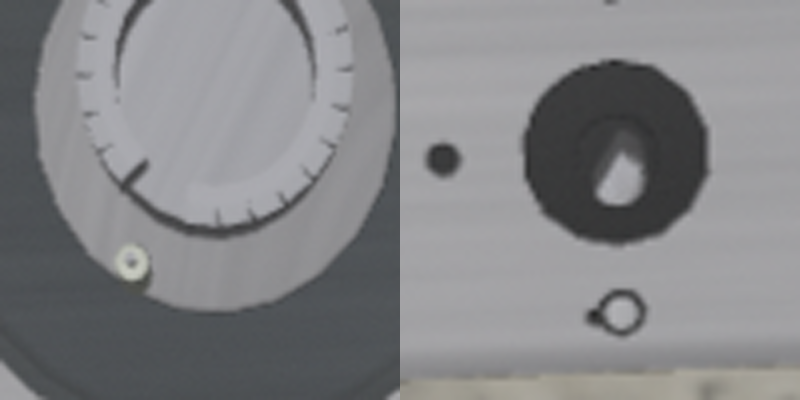

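Wrist crop: the igniter is at crop (132,262), i.e. px (296,65.5), lower-left of the burner. The stem's bright D-top is at crop (620,180), i.e. px (324,212), with its flat facing up-left (about 40-50° anticlockwise). Going closer to measure both.

Call:
play_rows --pt "0 0 0 0.03 0 0.02 -1" --pt "0 0 0 0.06 0 0.044 -1" --pt "0 0 0 0.06 0 0.044 -1" --pt "0 0 0 0.06 0 0.044 -1"

```text
t: 2.2
position: [538.6, -111.0, 150.1]
tool_rot: [-0.0, 1.0, -0.0, -0.0]
force: [0.4, -0.1, -0.2]
grip_width: 91.3
finger_force: 0.0
```

Run:
```python
from h import *
c=grab('wrist'); s=c['state']; print(s['t'],s['position'],s['tool_rot'])
im=c['pixels']; d=c['depth']
pb=proj(c,[637,-107,90])[0]; ps=proj(c,[497,-113,84])[0]; print(pb,ps)
def crop(p,r): 
    x,y=np.round(p).astype(int); x0=max(x-r,0);y0=max(y-r,0); print('origin',x0,y0,'scale',400/2/r); return cv2.resize(im[y0:y0+2*r,x0:x0+2*r],(400,400),interpolation=cv2.INTER_CUBIC)
cv2.imwrite('pics/w2.png',np.hstack([crop(pb,64),crop(ps,25)]))
# depth cloud
R,t=campose(c); v,u=np.mgrid[:480,:640]
P=(np.stack([u,v,np.ones_like(u)],-1).reshape(-1,3)@np.linalg.inv(c['K']).T)*d.reshape(-1,1)@R.T+t
P=P.reshape(480,640,3); ok=d>0
def med(m): return P[m].mean(0).round(1),m.sum(),P[m][:,2].std().round(2)
rb=np.hypot(P[...,0]-637,P[...,1]+107); rs=np.hypot(P[...,0]-497,P[...,1]+113)
m=ok&(rb<35)&(P[...,2]>88)&(P[...,2]<93); print('crown',med(m))
# circle fit on outer edge of crown
cn=max(cv2.findContours(m.astype(np.uint8),0,1)[0],key=len)[:,0]
(x,y),r=cv2.minEnclosingCircle(P[m][:,:2].astype(np.float32)); print(x,y,r)
m=ok&(rs<15)&(P[...,2]>80); print('stem',med(m))
print('hobz',np.median(P[ok&(rs<60)&(rs>30)][:,2]))
np.save('P.npy',P)
```

```text
2.2 [ 538.62863242 -111.00262548  150.07636959] [-4.19445500e-05  9.99999943e-01 -1.88852096e-04 -2.77662216e-04]
[310.50447485 109.59350939] [319.56246919 304.30731325]
origin 247 46 scale 3.125
origin 295 279 scale 8.0
crown (array([ 643.1, -110.3,   90.2]), np.int64(2070), np.float64(0.72))
640.5530395507812 -109.53447723388672 24.19713592529297
stem (array([ 500.9, -116.3,   83.4]), np.int64(107), np.float64(1.16))
hobz 62.16784815955481
```

View pics/w2.png

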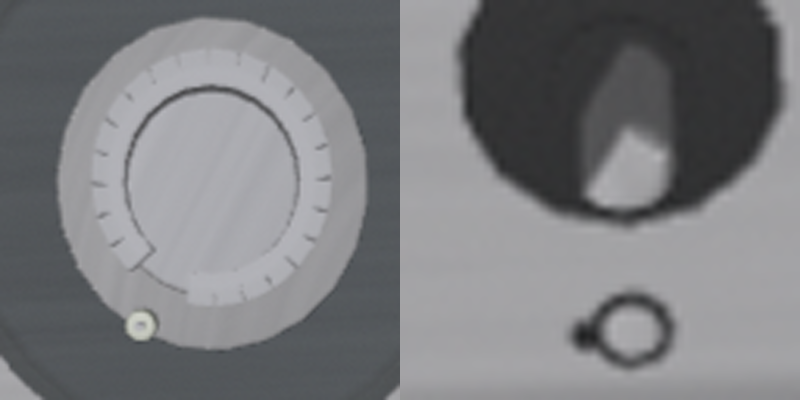

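Run:
```python
from h import *
c=load('wrist'); im=c['pixels']; P=np.load('P.npy')
g=cv2.cvtColor(im,cv2.COLOR_BGR2GRAY)
sub=cv2.resize(g[290:312,312:334],None,fx=8,fy=8,interpolation=cv2.INTER_CUBIC)
m=(sub>115).astype(np.uint8); n,l,st,ce=cv2.connectedComponentsWithStats(m); 
i=l[ int((303-290)*8), int((323-312)*8)]; print(st[i])
cn=max(cv2.findContours((l==i).astype(np.uint8),0,1)[0],key=len)[:,0]
uv=(cn+0.5)/8-0.5+[312,290]
W=ray(c,uv,84)[:,:2].astype(np.float32)
h=cv2.approxPolyDP(W.reshape(-1,1,2),0.5,True)[:,0]; print(h.round(1).tolist(), cv2.contourArea(W))
(x,y),r=cv2.minEnclosingCircle(W); print('mec',x,y,r)
M=cv2.moments(W); print('centroid',M['m10']/M['m00'],M['m01']/M['m00'])
k=ray(c,[[318.1,303],[324,294.9]],84); d=(k[1]-k[0])[:2]; print(k.round(1)); print('normal deg',np.degrees(np.arctan2(d[0],-d[1])), np.linalg.norm(d))
# longest straight edge in contour
d=(np.roll(h,-1,0)-h); L=np.linalg.norm(d,axis=1); print(L.round(1), np.degrees(np.arctan2(d[:,0],-d[:,1])).round())
ig=(im[:,:,0].astype(int)); y=ray(c,[[291.8,150]],86)[0]; print('igniter',y)
print('notch corners',ray(c,np.array([[145,258],[190,290],[133,268]])/3.125+[247,46],90).round(1))
cr=np.array([[92,180],[331,185],[211,48],[130,95],[290,92],[315,230],[240,304],[108,232]])/3.125+[247,46]
Q=ray(c,cr,90)[:,:2]; A=np.c_[2*Q,np.ones(len(Q))]; s=np.linalg.lstsq(A,(Q**2).sum(1),rcond=None)[0]; ctr=s[:2]; print('crown fit',ctr,np.sqrt(s[2]+ctr@ctr), np.linalg.norm(Q-ctr,axis=1).round(1))
b=y[:2]-ctr; print('dir',np.degrees(np.arctan2(b[1],b[0])),np.linalg.norm(b))
```

```text
[  51   39   82   81 4564]
[[505.3999938964844, -115.69999694824219], [499.20001220703125, -111.80000305175781], [498.20001220703125, -111.80000305175781], [497.1000061035156, -112.9000015258789], [497.20001220703125, -117.4000015258789], [499.29998779296875, -119.19999694824219], [502.8999938964844, -119.4000015258789]] 45.10785462427884
mec 500.8559265136719 -115.37799835205078 4.5139617919921875
centroid 500.5841399598381 -115.8804710777923
[[ 498.1 -111.9   84. ]
 [ 505.  -116.4   84. ]]
normal deg 56.75112545538304 8.191472417258112
[7.3 1.1 1.6 4.5 2.8 3.6 4.4] [-122.  -95.  -43.    1.   50.   87.  146.]
igniter [612.06653503 -94.34527869  86.        ]
notch corners [[ 625.6  -96.    90. ]
 [ 619.3 -105.1   90. ]
 [ 623.6  -93.4   90. ]]
crown fit [ 639.89638948 -109.65164793] 23.57689194508784 [24.1 24.1 24.6 22.8 22.8 22.9 24.1 23.1]
dir 151.1892864068449 31.761387527864365
```

Wrist view: burner axis ≈ (640,-109.6), notch at 151°; stem axis ≈ (501,-115.4), flat at ≈57°. Now off to look at the cap and knob.

Call:
play_rows --pt "0 0 0 -0.017 -0.053 -0.02 -1" --pt "0 0 0 -0.034 -0.106 -0.03 -1" --pt "0 0 0 -0.051 -0.159 -0.03 -1" --pt "0 0 0 -0.068 -0.212 -0.03 -1" --pt "0 0 0 -0.085 -0.265 -0.03 -1"

```text
t: 2.88
position: [453.3, 155.9, 181.0]
tool_rot: [-0.0, 1.0, 0.0, 0.001]
force: [0.4, 0.1, 0.0]
grip_width: 91.2
finger_force: 0.0
```

Call:
play_rows --pt "0 0 0 -0.017 -0.053 0.01 -1" --pt "0 0 0 -0.034 -0.106 0.02 -1" --pt "0 0 0 -0.034 -0.106 0.02 -1" --pt "0 0 0 -0.034 -0.106 0.02 -1"

```text
t: 3.38
position: [420.0, 260.3, 160.5]
tool_rot: [-0.0, 1.0, 0.001, 0.0]
force: [0.5, -0.5, -0.0]
grip_width: 91.2
finger_force: 0.0
```

```bash
cat >> h.py <<'E'
def cloud(c):
    R,t=campose(c); d=c['depth']; v,u=np.mgrid[:480,:640]
    return ((np.stack([u,v,np.ones_like(u)],-1).reshape(-1,3)@np.linalg.inv(c['K']).T)*d.reshape(-1,1)@R.T+t).reshape(480,640,3)
def blob(c,xy,rad,z,thr):
    """dark blob near world xy: contour cast on plane z"""
    g=cv2.GaussianBlur(cv2.cvtColor(c['pixels'],cv2.COLOR_BGR2GRAY),(3,3),0)
    v,u=np.mgrid[:480,:640]; p=proj(c,[*xy,z])[0]; e=proj(c,[xy[0]+rad,xy[1],z])[0]
    m=((g<thr)&(np.hypot(u-p[0],v-p[1])<np.linalg.norm(e-p))).astype(np.uint8)
    cn=max(cv2.findContours(m,0,1)[0],key=cv2.contourArea)[:,0]
    return cn,ray(c,cn,z)[:,:2]
E
python3 - <<'E'
from h import *
c=grab('wrist'); s=c['state']; print(s['t'],s['position'],s['tool_rot'])
im=c['pixels']; P=cloud(c); ok=c['depth']>0
print('table z',np.median(P[...,2][150:250,260:380]))
pk=proj(c,[515,185,34])[0]; pc=proj(c,[469,332,16])[0]; print(pk,pc)
for n,xy,r,z,lo in [('cap',(469,332),50,16,11),('knob',(515,185),40,34,29)]:
    m=ok&(np.hypot(P[...,0]-xy[0],P[...,1]-xy[1])<r)&(P[...,2]>lo); W=P[m]
    print(n,m.sum(),W.mean(0),W[:,2].std()); 
    q=W[:,:2]-W[:,:2].mean(0); w,v=np.linalg.eigh(q.T@q); print('axis',np.degrees(np.arctan2(v[1,1],v[0,1])), (q@v).min(0),(q@v).max(0))
g=cv2.cvtColor(im,cv2.COLOR_BGR2GRAY)
def crop(p,r): 
    x,y=np.round(p).astype(int); x0=max(x-r,0);y0=max(y-r,0); print('origin',x0,y0,'scale',400/2/r); return cv2.resize(im[y0:y0+2*r,x0:x0+2*r],(400,400),interpolation=cv2.INTER_CUBIC)
cv2.imwrite('pics/w3.png',np.hstack([crop(pc,50),crop(pk,50)]))
E
```

```text
3.375 [420.02973133 260.32384343 160.5050789 ] [-1.01964493e-04  9.99999783e-01  5.70328585e-04  3.14611933e-04]
table z 0.05167550530626386
[408.91879325 119.6172967 ] [238.31244521 173.63677907]
cap 36457 [449.22952294 313.36013941 241.80727879] 68.44910629416015
axis 60.66999804019106 [-42.50091853 -24.05453264] [20.70143661 54.66130734]
knob 907 [517.15729895 190.92895106  34.12015232] 1.1360172445791936
axis -159.8587388213492 [ -6.3235656  -24.13945315] [ 7.41478118 21.6740399 ]
origin 188 124 scale 4.0
origin 359 70 scale 4.0
```

View pics/w3.png

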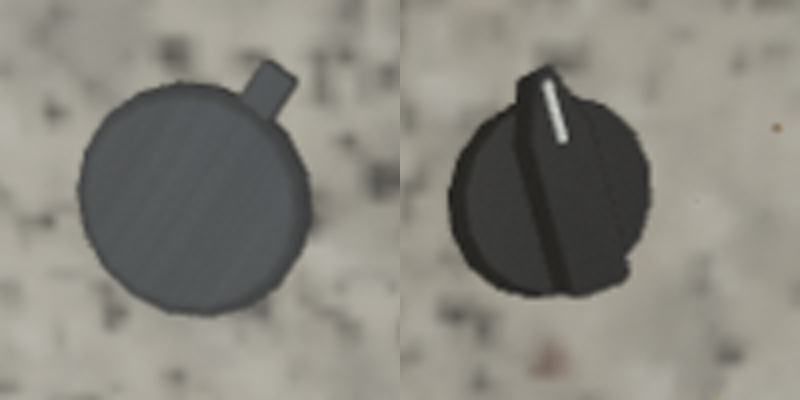

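Crop: the cap's disc is around px (236,173) with a clean ear pointing up-right. The knob's bar is at px (408,119) with its nose up-left at ~20°. Now the cap's numbers.

```bash
cat >> h.py <<'E'
def fitcap(c,z,xy):
    P=cloud(c); r0=np.hypot(P[...,0]-xy[0],P[...,1]-xy[1])
    m=(c['depth']>0)&(r0<45)&(abs(P[...,2]-z)<3)
    m=(m).astype(np.uint8); n,l,st,_=cv2.connectedComponentsWithStats(m); i=1+st[1:,4].argmax()
    cn=max(cv2.findContours((l==i).astype(np.uint8),0,1)[0],key=len)[:,0]
    W=ray(c,cn,z)[:,:2]; ctr=W.mean(0); k=np.ones(len(W),bool)
    for _ in range(6):
        Q=W[k]; s=np.linalg.lstsq(np.c_[2*Q,np.ones(len(Q))],(Q**2).sum(1),rcond=None)[0]; ctr=s[:2]; r=np.sqrt(s[2]+ctr@ctr)
        k=abs(np.linalg.norm(W-ctr,axis=1)-r)<1.5
    A=P[l==i][:,:2]; e=A[np.linalg.norm(A-ctr,axis=1)>30]; d=e.mean(0)-ctr
    return ctr,r,np.degrees(np.arctan2(d[1],d[0])),len(e),np.median(P[l==i][:,2])
E
python3 - <<'E'
from h import *
c=load('wrist'); print(fitcap(c,16,(469,332)))
print(fitcap(load('top'),16,(469,332)))
E
```

```text
(array([468.16184719, 334.20650506]), np.float64(25.487989638088155), np.float64(-35.78623237892157), 48, np.float64(15.601906970220455))
(array([467.4445477 , 332.19720419]), np.float64(25.027764119691774), np.float64(-43.218069016122364), 2, np.float64(16.306733081264838))
```

Call:
play_rows --pt "0 0 -0.18 0.02 -0.03 0 -1" --pt "0 0 -0.36 0.04 -0.06 0 -1" --pt "0 0 -0.54 0.048 -0.074 0 -1" --pt "0 0 -0.72 0.048 -0.074 0 -1" --pt "0 0 -0.9 0.048 -0.074 0 -1"

```text
t: 4.05
position: [468.9, 333.5, 160.3]
tool_rot: [0.0, 0.899, 0.437, 0.0]
force: [0.4, 0.0, 0.1]
grip_width: 91.3
finger_force: 0.0
```

Call:
play_rows --pt "0 0 -0.18 0 0 0 -1" --pt "0 0 -0.36 0 0 0 -1" --pt "0 0 -0.54 0 0 0 -1" --pt "0 0 -0.72 0 0 0 -1" --pt "0 0 -0.9 0 0 0 -1"

```text
t: 4.68
position: [468.9, 333.4, 160.5]
tool_rot: [0.0, 0.62, 0.785, 0.0]
force: [0.6, -0.6, 0.0]
grip_width: 91.2
finger_force: 0.0
```

Call:
play_rows --pt "0 0 -0.18 0 0 0 -1" --pt "0 0 -0.36 0 0 0 -1" --pt "0 0 -0.54 0 0 0 -1" --pt "0 0 -0.717 0 0 0 -1" --pt "0 0 -0.717 0 0 0 -1"

```text
t: 5.3
position: [468.7, 333.6, 160.4]
tool_rot: [0.0, 0.308, 0.951, 0.0]
force: [-0.9, 0.1, 0.2]
grip_width: 91.3
finger_force: 0.0
```

```bash
cat >> h.py <<'E'
def intool(s,xyz):
    return (R_of(s['tool_rot']).T@(np.array(xyz)-s['position'])).round(1)
E
python3 - <<'E'
from h import *
c=grab('wrist'); s=c['state']; print(s['t'],s['position'],s['joints'])
R=R_of(s['tool_rot']); print('psi',np.degrees(np.arctan2(R[1,0],R[0,0])))
f=fitcap(c,16,(468,334)); print(f)
a=np.array([468.16,334.21]); b=f[0]; R0=np.diag([1,-1]); R1=R[:2,:2]
# meas=true+R b
bias=np.linalg.solve(R1-R0,b-a); t=a-R0@bias; print('bias',bias,'true',t, intool(s,[*t,16]))
E
```

```text
5.3 [468.73711794 333.63389444 160.38228958] [ 5.78091418e-01  2.57669038e-01  2.01511542e+00 -4.69343092e-05
  8.68295107e-01 -3.65887370e-01]
psi 144.08773460332452
(array([467.76904983, 335.87213962]), np.float64(25.527058876594612), np.float64(-36.295740689821784), 47, np.float64(15.766867456913587))
bias [0.4648027  0.76772156] true [467.6951973  334.97772156] [  1.7   0.4 144.4]
```

Camera bias is under 1 mm. Descending on the cap.

Call:
play_rows --pt "0 0 0 0.0017 0.0005 0.05 -1" --pt "0 0 0 0.0017 0.0005 0.1 -1" --pt "0 0 0 0.0017 0.0005 0.14 -1" --pt "0 0 0 0.0017 0.0005 0.1555 -1" --pt "0 0 0 0.0017 0.0005 0.1555 -1" --newtons 20

```text
t: 5.98
position: [467.0, 335.9, 4.3]
tool_rot: [-0.0, 0.308, 0.951, -0.0]
force: [-0.5, 0.5, 0.2]
grip_width: 91.0
finger_force: 0.0
```

Call:
play_rows --pt "0 0 0 0 0 0 1" --pt "0 0 0 0 0 0 1" --pt "0 0 0 0 0 0 1" --pt "0 0 0 0 0 0 1" --pt "0 0 0 0 0 0 1"

```text
t: 6.6
position: [467.1, 336.4, 4.8]
tool_rot: [0.0, 0.307, 0.952, 0.0]
force: [-0.6, -1.2, 5.9]
grip_width: 53.1
finger_force: 20.0
```

Call:
play_rows --pt "0 0 0 0 0 0 1" --pt "0 0 0 0 0 0 1" --pt "0 0 0 0 0 -0.01 1" --pt "0 0 0 0 0 -0.03 1"

```text
t: 7.1
position: [466.5, 336.0, 34.9]
tool_rot: [-0.0, 0.307, 0.952, -0.001]
force: [-0.3, 0.1, -1.1]
grip_width: 53.3
finger_force: 20.0
```

Call:
play_rows --pt "0 0 0.18 -0.02 -0.01 -0.05 1" --pt "0 0 0.36 -0.06 -0.04 -0.09 1" --pt "0 0 0.54 -0.107 -0.07 -0.11 1" --pt "0 0 0.72 -0.154 -0.1 -0.125 1" --pt "0 0 0.9 -0.2 -0.13 -0.125 1"

```text
t: 7.72
position: [554.6, 112.3, 162.3]
tool_rot: [0.001, 0.692, 0.721, 0.001]
force: [1.4, 0.2, -1.4]
grip_width: 53.1
finger_force: 20.0
```

Call:
play_rows --pt "0 0 0.18 -0.04 0 0 1" --pt "0 0 0.36 -0.08 0 0 1" --pt "0 0 0.54 -0.12 0 0 1" --pt "0 0 0.72 -0.16 0 0 1" --pt "0 0 0.9 -0.179 0 0 1"

```text
t: 8.35
position: [561.8, -66.7, 160.9]
tool_rot: [0.0, 0.938, 0.348, 0.001]
force: [0.8, 0.9, -0.8]
grip_width: 53.5
finger_force: 20.0
```

Call:
play_rows --pt "0 0 0.18 0 0 0 1" --pt "0 0 0.36 0 0 0 1" --pt "0 0 0.54 0 0 0 1" --pt "0 0 0.72 0 0 0 1" --pt "0 0 0.9 0 0 0 1"

```text
t: 8.98
position: [561.8, -64.9, 160.8]
tool_rot: [0.0, 0.996, -0.094, 0.001]
force: [0.0, 0.1, -0.7]
grip_width: 53.0
finger_force: 20.0
```

Call:
play_rows --pt "0 0 0.16 0 0 0 1" --pt "0 0 0.32 0 0 0 1" --pt "0 0 0.32 0 0 0 1" --pt "0 0 0.32 0 0 0 1"

```text
t: 9.48
position: [561.8, -64.9, 160.1]
tool_rot: [-0.0, 0.969, -0.247, 0.0]
force: [-0.1, 0.7, -1.8]
grip_width: 52.8
finger_force: 20.0
```

Run:
```python
from h import *
c=grab('wrist'); s=c['state']; print(s['t'],s['position'],s['joints'])
R=R_of(s['tool_rot']); print('psi',np.degrees(np.arctan2(R[1,0],R[0,0])))
print('burner proj',proj(c,[639.7,-108.8,90]),'cap proj',proj(c,s['position']))
print('finger',fitcap(c,s['position'][2]+11,s['position'][:2]))
cv2.imwrite('pics/w4.png',c['pixels'])
```

```text
9.475 [561.7837488  -64.87656465 160.08868265] [-1.56191746e-01  2.43292411e-01  2.03469976e+00  1.38780813e-05
  8.62965251e-01  1.91320838e+00]
psi -28.568413787289522
burner proj [[319.43478746 124.988478  ]] cap proj [[317.38780978 293.6244467 ]]
finger (array([566.54834513, -67.47105757]), np.float64(27.441860443347224), np.float64(-36.37697533194576), 187, np.float64(170.8562646281507))
```

View pics/w4.png

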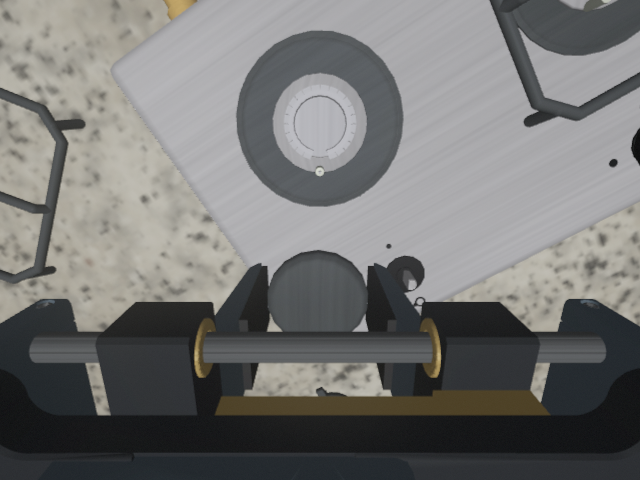

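View: the cap is held between the fingers, centre ≈ px (318,297). Burner centre ≈ (320,123), igniter directly below it at (320,172), so the heading looks right. Now the relative offset.

Run:
```python
from h import *
c=load('wrist'); s=c['state']; P=cloud(c); im=c['pixels']; g=cv2.cvtColor(im,cv2.COLOR_BGR2GRAY).astype(int)
zt=s['position'][2]+11
def circ(Q,r=None):
    s=np.linalg.lstsq(np.c_[2*Q,np.ones(len(Q))],(Q**2).sum(1),rcond=None)[0]; return s[:2],np.sqrt(s[2]+s[:2]@s[:2])
# top face edge: first row per column with depth on top plane
T=[]
for u in range(285,352):
    col=[v for v in range(240,320) if abs(P[v,u,2]-zt)<2.0]
    if col: T.append((u,col[0]-.5))
W=ray(c,T,zt)[:,:2]; ctr,r=circ(W); print('cap',ctr,r,T[0],T[33],T[-1])
x=intool(s,[*ctr,zt]); print('in tool',x)
from scipy.optimize import least_squares
for R_ in (25.5,27):
    f=least_squares(lambda p:np.linalg.norm(W-p,axis=1)-R_,ctr).x; print(R_,intool(s,[*f,zt]))
# burner: crown outer edge with depth mask
m=((abs(P[...,2]-90)<2)&(np.hypot(P[...,0]-640,P[...,1]+109)<32)).astype(np.uint8); m[200:]=0
cn=max(cv2.findContours(m,0,1)[0],key=len)[:,0]; W=ray(c,cn,90)[:,:2]; ctr=np.array([640,-109.])
for _ in range(5):
    k=abs(np.linalg.norm(W-ctr,axis=1)-24)<1.5; ctr,r=circ(W[k])
print('burner',ctr,r,k.sum(),len(W),intool(s,[*ctr,90]))
sub=g[162:182,310:330]; ys,xs=np.nonzero(sub>190); print(len(xs)); ig=np.array([xs.mean()+310,ys.mean()+162]); y=ray(c,ig,86)[0,:2]; d=y-ctr
print(ig,'dir',np.degrees(np.arctan2(d[1],d[0])),np.linalg.norm(d))
```

```text
cap [563.80788608 -66.08782471] 23.92138404449526 (285, 265.5) (318, 252.5) (351, 267.5)
in tool [  2.4   0.1 -11. ]
25.5 [  0.6   0.1 -11. ]
27 [ -1.    0.1 -11. ]
burner [ 640.30357103 -109.42522667] 23.564828017700403 229 411 [90.2  1.6 70.1]
40
[319.175 171.325] dir 150.77872938404147 31.78752301075886
```

Call:
play_rows --pt "0 0 0 0.045 0.0008 0 1" --pt "0 0 0 0.09 0.0015 0 1" --pt "0 0 0 0.09 0.0015 0.03 1" --pt "0 0 0 0.09 0.0015 0.058 1" --pt "0 0 0 0.09 0.0015 0.058 1"

```text
t: 10.15
position: [638.5, -109.3, 99.6]
tool_rot: [0.0, 0.969, -0.248, -0.002]
force: [0.3, 0.2, 0.3]
grip_width: 53.4
finger_force: 20.0
```

Call:
play_rows --pt "0 0 0 0 0 0.003 1" --pt "0 0 0 0 0 0.006 1" --pt "0 0 0 0 0 0.008 1" --pt "0 0 0 0 0 0.009 1" --pt "0 0 0 0 0 0.009 1"

```text
t: 10.78
position: [639.9, -109.5, 92.5]
tool_rot: [-0.0, 0.969, -0.248, 0.0]
force: [-1.1, 0.1, -0.9]
grip_width: 53.1
finger_force: 20.0
```

Call:
play_rows --pt "0 0 0 0 0 0.0015 1" --pt "0 0 0 0 0 0.003 1" --pt "0 0 0 0 0 0.004 1" --pt "0 0 0 0 0 0.005 1" --pt "0 0 0 0 0 0.005 1"

```text
t: 11.4
position: [639.9, -109.5, 87.8]
tool_rot: [0.0, 0.969, -0.248, -0.0]
force: [-3.4, 0.5, 4.9]
grip_width: 53.2
finger_force: 20.0
```

Call:
play_rows --pt "0 0 0 0 0 0 -1" --pt "0 0 0 0 0 0 -1" --pt "0 0 0 0 0 0 -1" --pt "0 0 0 0 0 0 -1" --pt "0 0 0 0 0 0 -1"

```text
t: 12.02
position: [639.9, -109.5, 87.4]
tool_rot: [0.0, 0.969, -0.248, -0.0]
force: [0.5, -0.3, -0.2]
grip_width: 91.2
finger_force: 0.0
```

Call:
play_rows --pt "0 0 0 0 0 -0.03 -1" --pt "0 0 0 0 0 -0.06 -1" --pt "0 0 0 -0.04 0 -0.08 -1" --pt "0 0 0 -0.08 0 -0.08 -1" --pt "0 0 0 -0.08 0 -0.08 -1"

```text
t: 12.65
position: [567.9, -70.1, 167.6]
tool_rot: [0.0, 0.969, -0.248, -0.0]
force: [0.8, -0.4, -0.5]
grip_width: 91.2
finger_force: 0.0
```

Run:
```python
from h import *
c=grab('wrist'); s=c['state']; print(s['t'],s['position'])
print(fitcap(c,99,(640,-109)))
P=cloud(c); m=(np.hypot(P[...,0]-640,P[...,1]+109)<22)&(c['depth']>0); A=P[m]; q=np.linalg.lstsq(np.c_[A[:,:2]-[640,-109],np.ones(len(A))],A[:,2],rcond=None)[0]; print('plane',q)
p=proj(c,[640,-109,95])[0].astype(int); print(p)
cv2.imwrite('pics/w5.png',cv2.resize(c['pixels'][max(p[1]-70,0):p[1]+70,p[0]-80:p[0]+80],None,fx=4,fy=4,interpolation=cv2.INTER_CUBIC))
```

```text
12.65 [567.87868134 -70.06911356 167.57370757]
(array([ 639.70943435, -109.39274906]), np.float64(25.59773053956084), np.float64(150.88138221171127), 71, np.float64(98.66910517995092))
plane [2.58806253e-03 7.31698506e-04 9.88891897e+01]
[316 136]
```

View pics/w5.png

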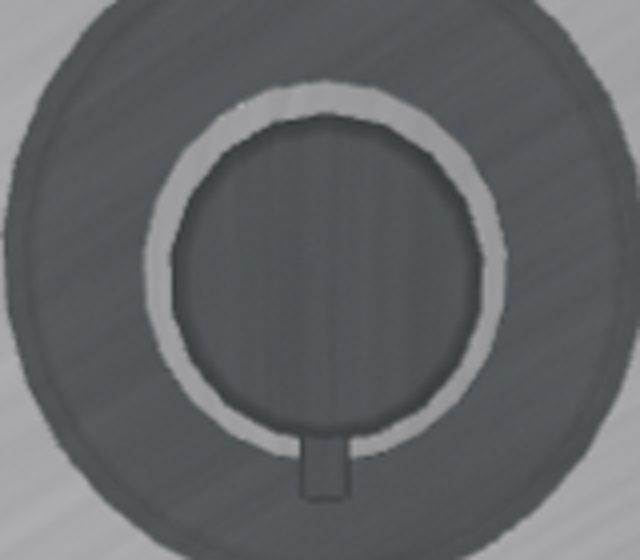

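Cap is seated: top at z 98.9, level, ear at 151° over the igniter, fingers off. Now the knob.

Call:
play_rows --pt "0 0 -0.17 -0.034 -0.041 0 -1" --pt "0 0 -0.34 -0.068 -0.082 0 -1" --pt "0 0 -0.51 -0.103 -0.123 0.005 -1" --pt "0 0 -0.68 -0.137 -0.163 0.015 -1" --pt "0 0 -0.85 -0.171 -0.204 0.027 -1"

```text
t: 13.32
position: [518.9, 191.9, 140.4]
tool_rot: [-0.0, 0.984, 0.176, 0.001]
force: [0.0, 0.1, -0.3]
grip_width: 90.9
finger_force: 0.0
```

Call:
play_rows --pt "0 0 0 0 0 0 -1" --pt "0 0 0 0 0 0 -1"

```text
t: 13.58
position: [518.8, 190.0, 140.4]
tool_rot: [0.0, 0.985, 0.173, 0.0]
force: [0.4, -0.1, -0.0]
grip_width: 91.5
finger_force: 0.0
```

```bash
cat >> h.py <<'E'
def psi(s): R=R_of(s['tool_rot']); return np.degrees(np.arctan2(R[1,0],R[0,0]))
def fitknob(c,z,xy):
    P=cloud(c); W=P[(c['depth']>0)&(np.hypot(P[...,0]-xy[0],P[...,1]-xy[1])<30)&(abs(P[...,2]-z)<3)][:,:2]
    (cx,cy),(w,h),a=cv2.minAreaRect(W.astype(np.float32))
    m=W.mean(0); q=W-m; _,v=np.linalg.eigh(q.T@q); ax=v[:,1]
    e=q@ax
    sd=[np.ptp((q@v[:,0])[e>np.percentile(e,97)]),np.ptp((q@v[:,0])[e<np.percentile(e,3)])]
    if sd[0]>sd[1]: ax=-ax; e=-e
    n=np.array([-ax[1],ax[0]]); k=q@n; mid=abs(e)<8
    off=(np.percentile(k[mid],1)+np.percentile(k[mid],99))/2
    # tail edge at -19, nose at 25.5
    along=((e.min()+19)+(e.max()-25.5))/2
    return m+ax*along+n*off, np.degrees(np.arctan2(ax[1],ax[0])),(e.min(),e.max(),np.ptp(k[mid])),len(W),sd
E
python3 - <<'E'
from h import *
c=grab('wrist'); s=c['state']; print(s['t'],s['position'],psi(s))
f=fitknob(c,34,(515,191)); print(f); print(intool(s,[*f[0],34]))
E
```

```text
13.575 [518.82072427 190.03857893 140.42013873] 19.88398751836892
(array([515.56656551, 189.47580403]), np.float64(20.08806086857988), (np.float64(-22.303108847869186), np.float64(24.108947699610592), np.float64(11.954519799526981)), 715, [np.float64(11.277789789681538), np.float64(4.156989032186568)])
[ -3.3  -0.6 106.4]
```

Call:
play_rows --pt "0 0 0 -0.0037 -0.0012 0.04 -1" --pt "0 0 0 -0.0037 -0.0012 0.08 -1" --pt "0 0 0 -0.0037 -0.0012 0.11 -1" --pt "0 0 0 -0.0037 -0.0012 0.1205 -1" --pt "0 0 0 -0.0037 -0.0012 0.1205 -1" --newtons 30

```text
t: 14.25
position: [514.6, 189.4, 20.1]
tool_rot: [0.0, 0.985, 0.172, -0.0]
force: [-0.8, -0.5, -0.2]
grip_width: 91.4
finger_force: 0.0
```

Call:
play_rows --pt "0 0 0 0 0 0 1" --pt "0 0 0 0 0 0 1" --pt "0 0 0 0 0 0 1" --pt "0 0 0 0 0 0 1" --pt "0 0 0 0 0 0 1"

```text
t: 14.88
position: [514.2, 190.0, 20.0]
tool_rot: [-0.0, 0.985, 0.173, 0.0]
force: [0.7, -0.1, -0.3]
grip_width: 43.7
finger_force: 0.0
```

Call:
play_rows --pt "0 0 0 0 0 0 1" --pt "0 0 0 0 0 0 1" --pt "0 0 0 0 0 0 1" --pt "0 0 0 0 0 0 1" --pt "0 0 0 0 0 0 1"

```text
t: 15.5
position: [514.2, 190.0, 19.9]
tool_rot: [0.0, 0.985, 0.173, -0.0]
force: [0.6, 0.3, -0.5]
grip_width: 12.6
finger_force: 30.0
```

Call:
play_rows --pt "0 0 0 0 0 -0.05 1" --pt "0 0 0 0 0 -0.1 1" --pt "0 0 0 0 0 -0.14 1" --pt "0 0 0 -0.024 0.044 -0.14 1" --pt "0 0 0 -0.048 0.088 -0.14 1"

```text
t: 16.12
position: [499.0, 90.0, 160.5]
tool_rot: [0.0, 0.985, 0.174, 0.001]
force: [0.5, -0.6, -1.2]
grip_width: 12.6
finger_force: 30.0
```

Call:
play_rows --pt "0 0 -0.13 -0.027 0.048 0 1" --pt "0 0 -0.26 -0.053 0.097 0 1" --pt "0 0 -0.39 -0.08 0.145 0 1" --pt "0 0 -0.52 -0.106 0.194 0 1" --pt "0 0 -0.646 -0.133 0.242 0 1"

```text
t: 16.75
position: [456.0, -183.7, 160.1]
tool_rot: [0.0, 0.878, 0.479, 0.0]
force: [1.0, 0.1, 0.0]
grip_width: 13.2
finger_force: 30.0
```

Call:
play_rows --pt "0 0 0 0 0 0 1" --pt "0 0 0 0 0 0 1"

```text
t: 17.0
position: [456.3, -181.8, 159.8]
tool_rot: [-0.0, 0.88, 0.476, -0.0]
force: [-0.1, 0.3, -0.3]
grip_width: 12.7
finger_force: 30.0
```

```bash
cat >> h.py <<'E'
def stemtop(c,xy,z=84,thr=115):
    g=cv2.cvtColor(c['pixels'],cv2.COLOR_BGR2GRAY); u,v=np.round(proj(c,[*xy,z])[0]).astype(int)
    sub=cv2.resize(g[v-14:v+15,u-14:u+15],None,fx=8,fy=8,interpolation=cv2.INTER_CUBIC)
    n,l,st,ce=cv2.connectedComponentsWithStats((sub>thr).astype(np.uint8))
    i=min((i for i in range(1,n) if st[i,4]>500),key=lambda i:np.linalg.norm(ce[i]-116)); 
    cn=max(cv2.findContours((l==i).astype(np.uint8),0,1)[0],key=len)[:,0]
    W=ray(c,(cn+.5)/8-.5+[u-14,v-14],z)[:,:2].astype(np.float32)
    h=cv2.approxPolyDP(W.reshape(-1,1,2),0.5,True)[:,0]; d=np.roll(h,-1,0)-h; L=np.linalg.norm(d,axis=1); k=L.argmax()
    return cv2.minEnclosingCircle(W),cv2.contourArea(W),L.round(1).tolist(),np.degrees(np.arctan2(d[k,0],-d[k,1])),(h[k]+d[k]/2)
E
python3 - <<'E'
from h import *
c=grab('wrist'); s=c['state']; print(s['t'],s['position'],psi(s))
f=fitknob(c,s['position'][2]+14,s['position'][:2]); print(f); print('knob in tool',intool(s,[*f[0],s['position'][2]+14]),f[1]-psi(s))
try: print(stemtop(c,(500.5,-114.6)))
except Exception as e: print(e)
p=proj(c,[500.5,-114.6,84])[0].astype(int); print(p)
im=c['pixels']
cv2.imwrite('pics/w6.png',np.hstack([cv2.resize(im[p[1]-20:p[1]+20,p[0]-20:p[0]+20],(400,400),interpolation=cv2.INTER_CUBIC),cv2.resize(im[240:340,267:367],(400,400),interpolation=cv2.INTER_CUBIC)]))
E
```

```text
17.0 [ 456.31290472 -181.75378919  159.81082798] 56.82730044113333
(array([ 458.39987598, -179.93326662]), np.float64(56.80138073797886), (np.float64(-21.444825076979768), np.float64(21.163819815649187), np.float64(12.820051404656825)), 1990, [np.float64(4.908769579210789), np.float64(13.0324628720928)])
knob in tool [  2.7   0.7 -14. ] -0.025919703154471563
(((500.42034912109375, -115.40584564208984), 4.684707164764404), 47.438705818145536, [8.100000381469727, 2.299999952316284, 2.0999999046325684, 3.799999952316284, 4.800000190734863, 4.699999809265137], np.float32(-120.83519), array([ 501.6099 , -113.66788], dtype=float32))
[316 138]
```

View pics/w6.png

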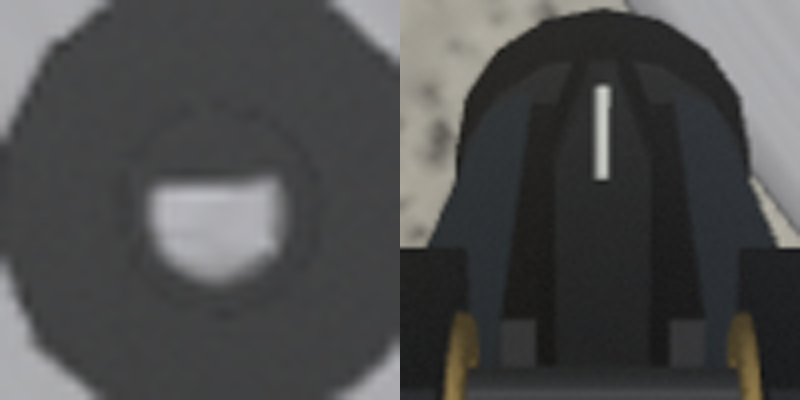

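The flat shows as a nearly level edge at the top of the D (tilted ~2° anticlockwise), and the knob is held straight with its nose up. Moving over the stem with a 2° trim.

Call:
play_rows --pt "0 0 -0.015 0.04 0 0 1" --pt "0 0 -0.03 0.0788 0 0 1" --pt "0 0 -0.03 0.0788 0 0.03 1" --pt "0 0 -0.03 0.0788 0 0.052 1" --pt "0 0 -0.03 0.0788 0 0.052 1"

```text
t: 17.68
position: [498.6, -114.4, 106.7]
tool_rot: [-0.001, 0.872, 0.49, -0.001]
force: [0.8, 0.3, -0.2]
grip_width: 12.9
finger_force: 30.0
```

Call:
play_rows --pt "0 0 0 0 0 0.002 1" --pt "0 0 0 0 0 0.004 1" --pt "0 0 0 0 0 0.006 1" --pt "0 0 0 0 0 0.007 1" --pt "0 0 0 0 0 0.007 1"

```text
t: 18.3
position: [499.5, -116.0, 101.0]
tool_rot: [0.0, 0.872, 0.49, 0.0]
force: [0.1, 0.4, 0.1]
grip_width: 12.5
finger_force: 30.0
```

No contact force at 3 mm below the tip, so the stem is in the bore. Carrying on down.

Call:
play_rows --pt "0 0 0 0 0 0.002 1" --pt "0 0 0 0 0 0.004 1" --pt "0 0 0 0 0 0.006 1" --pt "0 0 0 0 0 0.008 1" --pt "0 0 0 0 0 0.008 1" --newtons 40

```text
t: 18.92
position: [499.4, -115.9, 92.7]
tool_rot: [-0.0, 0.872, 0.49, -0.0]
force: [-1.4, 0.9, -0.9]
grip_width: 12.8
finger_force: 40.0
```

Call:
play_rows --pt "0 0 0 0 0 0.002 1" --pt "0 0 0 0 0 0.003 1" --pt "0 0 0 0 0 0.004 1" --pt "0 0 0 0 0 0.005 1" --pt "0 0 0 0 0 0.005 1"

```text
t: 19.55
position: [499.6, -115.9, 88.0]
tool_rot: [0.0, 0.872, 0.49, 0.0]
force: [-2.3, 0.5, 5.6]
grip_width: 12.7
finger_force: 40.0
```

Call:
play_rows --pt "0 0 0 0 0 0.0005 1" --pt "0 0 0 0 0 0.001 1" --pt "0 0 0 0 0 0.001 1"

```text
t: 19.92
position: [499.6, -115.9, 87.0]
tool_rot: [0.0, 0.872, 0.49, 0.0]
force: [-1.8, 0.1, 6.3]
grip_width: 12.4
finger_force: 40.0
```

Spring force matches 2 to 3 mm of press. Going to the bottom stop.

Call:
play_rows --pt "0 0 0 0 0 0.001 1" --pt "0 0 0 0 0 0.0015 1" --pt "0 0 0 0 0 0.002 1" --pt "0 0 0 0 0 0.0025 1" --pt "0 0 0 0 0 0.0025 1"

```text
t: 20.55
position: [499.6, -115.9, 84.6]
tool_rot: [0.0, 0.872, 0.49, 0.0]
force: [-3.0, -0.1, 7.2]
grip_width: 13.0
finger_force: 40.0
```

Call:
play_rows --pt "0 0 0 0 0 0 1" --pt "0 0 0 0 0 0 1" --pt "0 0 0 0 0 0 1"

```text
t: 20.92
position: [499.6, -115.9, 84.6]
tool_rot: [0.0, 0.872, 0.49, 0.0]
force: [-2.5, -0.0, 7.3]
grip_width: 12.6
finger_force: 40.0
```

Run:
```python
from h import *
c=grab('wrist'); s=c['state']; print(s['t'],s['position'],s['force'],psi(s))
f=fitknob(c,s['position'][2]+14,s['position'][:2]); print('knob in tool',intool(s,[*f[0],s['position'][2]+14]),f[1])
print(fitcap(grab('top'),99,(640,-109)))
t=load('top'); cv2.imwrite('pics/t2.png',t['pixels'])
```

```text
20.925 [ 499.5535151 -115.9148569   84.575114 ] [-2.53556853e+00 -2.06478067e-03  7.28936457e+00] 58.658476108002525
knob in tool [  2.8   0.8 -14. ] 58.58941529741649
(array([ 637.78897001, -110.30756534]), np.float64(25.15064084189708), np.float64(150.03219347035213), 7, np.float64(99.14541859377778))
```

Force reads about 4 mm pressed. Another 1.5 mm to feel the stop.

Call:
play_rows --pt "0 0 0 0 0 0.0005 1" --pt "0 0 0 0 0 0.001 1" --pt "0 0 0 0 0 0.0015 1" --pt "0 0 0 0 0 0.0015 1" --pt "0 0 0 0 0 0.0015 1"

```text
t: 21.65
position: [499.8, -116.0, 83.9]
tool_rot: [0.0, 0.872, 0.49, 0.0]
force: [-8.8, 1.9, 27.3]
grip_width: 12.2
finger_force: 40.0
```

The stop is reached (force jumped to 27 N). Let it settle, then hand in.

Call:
play_rows --pt "0 0 0 0 0 -0.0003 1" --pt "0 0 0 0 0 -0.0003 1" --pt "0 0 0 0 0 -0.0003 1" --pt "0 0 0 0 0 -0.0003 1"

```text
t: 22.15
position: [499.8, -116.0, 84.1]
tool_rot: [0.0, 0.872, 0.49, 0.0]
force: [-6.9, 2.9, 21.8]
grip_width: 12.7
finger_force: 40.0
```

Run:
```python
from h import *
s=robot.state(); print(s['position'],s['force'],s['finger_force'],s['grip_width'])
if s['force'][2]>9: print(robot.close_job())
```

```text
[ 499.76526441 -115.98013126   84.09206192] [-6.91799188  2.88784056 21.75307075] 40.015910267829895 12.683492373334985
the job is handed in; nothing more can be done
None
```

I handed the job in at about 22 s. The cap is seated level on the burner with its ear over the igniter. The knob is on the stem flat to flat, pressed to the stop and still gripped. The hand-in gave no verdict, so this rests on my own camera and force readings.

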